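# Open the shutter of the light unit behind its guard with the bent rod

### The job

Take the bent rod by its handle off its rest, reach with it over the guard of the light unit, and with its down-turned leg draw the slide lever behind the guard fully home towards the guard; keep drawing it against its stop with a steady pull of about 10 N for a second, and never load the unit with more than 20 N. Then hang the rod back on its rest as it was, handle towards the robot, and let go. Touch the unit and lever with the rod alone, and leave everything else where it stands.

Things in the scene. Friction and masses are not known exactly. Their poses are not given: they have to be found in the camera images.
- unit: Light unit, fixed: white box, x -50 to +120 mm, y +-60 mm, top 60 mm above the table, with an upright guard across its robot-side end and a slide lever behind that. Origin on the table, 30 mm on the guard's side of the shut lever's tab; +x points from the guard to the lever, away from the robot; z up. Nothing but guard and lever stands above the box's top.
- guard_top (a point): Middle of the top edge of the unit's aluminium guard plate, 136 mm above the table, at x = -42 mm of the unit. Plate 4 mm thick along x, y +-58 mm, from the box's top up; side flanges of the same height at y = +-56.5 mm (3 mm thick) reach back to x = -18 mm of the unit. Axes as the unit's.
- lever (a joint): Slide lever of the shutter, m: 0 = shut (tab's centre at x = +30 mm of the unit); grows as it moves along the unit's -x, towards the guard. Fully home is where it meets a hard end stop hidden in the box; a set screw puts that stop anywhere between 0.020 and 0.034, differently each time, so it is found by feel. Friction about 3 N, no spring: it stays where left. Starts at 0 to 0.008.
- lever_tab (a point): Centre of the lever's black upright tab, 81 mm above the table. The tab is 10 mm thick along the unit's x, 26 mm wide along y and reaches from 62 to 100 mm above the table. Axes as the unit's.
- rod: Loose bent rod, about 0.14 kg, balance point near x = +70 mm: upright grey handle block (24 mm along x, 18 mm along y, 80 mm high; pinch it along y from above); a 9 mm steel rod leaves it, runs level along +x, axis 34 mm above the origin, then turns straight down at x = +135 mm; its end is 41.5 mm below the origin. Origin: the handle's centre, z up. Starts hung on the rest.
- rod_tip (a point): Lower end of the rod's down-turned leg, (135, 0, -41.5) mm from the rod's origin. Axes as the rod's.
- rest: Rest for the rod, fixed: dark plate 110 x 80 x 8 mm with two 6 mm thick posts at x = -26 and +26 mm, each with a 90 degree V notch open upwards, edges 113 mm above the table, 34 mm apart. The rod's level part lies in both Vs along x. Origin: plate's underside centre; +x away from the robot, z up. Hung up, the rod's origin is 66 mm above the table, near x = -74 mm, y = 0 of the rest.
- flask_mid (a point): Bystander, to be left alone: flat clear culture flask, 100 x 75 x 35 mm, with a capped neck towards +x. The point is its centre.
- dish_mid (a point): Bystander, to be left alone: round flat glass dish with lid, 60 mm across, 19 mm high. The point is its centre.
- objective_mid (a point): Bystander, to be left alone: steel microscope objective standing on its thread, 32 mm across, 50 mm high. The point is its centre.
- reagent_mid (a point): Bystander, to be left alone: amber bottle, 60 mm across, 130 mm high. The point is its centre.
- tipbox_mid (a point): Bystander, to be left alone: grey box with a clear lid, 85 x 120 x 68 mm. The point is its centre.
- beaker_mid (a point): Bystander, to be left alone: glass beaker, 64 mm across, 85 mm high. The point is its centre.
Not all that is in view belongs to the job. Leave any orange, purple or red look-alike of the rest alone.

How it is judged:
On the way, in this order (a step that is already met when the one before it is completed fails the run):
1. the rod is lifted off its rest, at least 20 mm up (height (world z) of rod above 0.086 m and contact force between rod and rest below 0.1 N), for 0.2 s.
2. the lever is home and the rod pulls it against its stop, standing still, with 6 to 15 N for 0.5 s (value of joint lever above 0.018 m and velocity of joint lever between -0.002 and 0.002 m/s and contact force between rod and unit between 6 and 15 N), for 0.5 s.
At the end, for the whole second after the job is handed in: The lever is left home (its joint above 0.018); the rod hangs at rest in both Vs of its rest, handle towards the robot: its origin 60 to 72 mm above the table, 48 to 100 mm from the rest's origin towards its -x, handle and leg within 15 mm of the rest's middle line, upright within 0.15 rad (value of joint lever above 0.018 m and x of rod in the frame of rest between -0.1 and -0.048 m and y of rod in the frame of rest between -0.015 and 0.015 m and y of rod_tip in the frame of rest between -0.015 and 0.015 m and height (world z) of rod between 0.06 and 0.072 m and angle between rod's own z axis and vertical below 0.15 rad and linear speed of rod below 0.02 m/s); the robot touches nothing.
It fails at once if the rod loads the light unit or its lever with more than 20 N (contact force between rod and unit above 20 N).
It fails at once if the fingers or the arm touch the light unit or its lever (contact force between any of the fingers, the arm and unit above 1 N).
It fails at once if a bystander is moved by more than 30 mm (distance of any of flask_mid, dish_mid, objective_mid, reagent_mid, tipbox_mid, beaker_mid from where it was at the start of the episode above 0.03 m).
It also fails if it takes over 64 s, if anything falls off the work surface, if the arm or the gripper's body presses on something with over 40 N, if the wrist force passes 120 N, or if a joint passes its speed limit or range.

### The arm

A 7-joint arm with a two-finger parallel gripper is mounted at the origin on the work surface. World frame = base frame: x ahead of the robot, y to its left, z up, the work surface at z = 0. Lengths are in m, angles in rad, forces in N, time in s.
With the tool pointing down it reaches from about 0.425 to 1.025 m from the base axis. Payload 9.4 kg.
Tool frame: the origin (TCP) lies between the finger pads; the fingertips stand 14 mm ahead of it and the grasp point (between the pads) lies 5 mm behind it (robot.finger_overhang is the distance from the TCP to the fingertips, in m); z points along the fingers, y is the line along which they close (so a half turn about z gives the same grasp; the last joint's range is limited). The gripper opens to 93 mm and grips with 3 to 60 N. Pads are 15 mm wide; open, the fingers measure 128 mm over their backs; the gripper's body (75 mm by 188 mm) begins 65 mm behind the grasp point.
Start: joints at [1.267, 0.599, -0.003, 1.599, 0.002, 0.943, -0.08], TCP at [0.163, -0.706, 0.233] pointing down, gripper open.
Joint ranges: [-2.57, 2.57], [-0.35, 1.97], [-1.29, 1.29], [0.11, 2.56], [-1.05, 4.19], [0.11, 1.86], [-2.63, 2.63]. Speed limits (rad/s): [2.22, 2.22, 3.01, 3.01, 3.14, 3.14, 3.14].

### API

Orientations are given as a unit quaternion [x, y, z, w].
In Python, from station import robot, imaging gives the robot as it stands.
- The arm moves only by the shell command python3 -m crank 'ROWS' [OPENING]. ROWS is JSON, one flat list of numbers, 6 for each row, row after row: the shift along the tool's x, y, z in mm, then the turn, a rotation vector about the tool's x, y, z in rad. A call has 1 to 5 rows; each row is the pose to reach, as a shift and turn from the pose commanded when the call began, along the tool's axes at that moment; what a row does not reach only later rows make up. A row lasts 1/8 s, in which the tool goes at most 62.5 mm and 10.7 degrees, less where a joint would pass 70% of its speed; a pose out of reach is approached as far as the arm can. A call with a gripper value outside its range is refused whole. OPENING is the closure, from 0 (fully open) to 1 (shut), set as the call begins (- or left out, the last holds). The fingers move at their own pace and stop on an object; the grip force is fixed at half the most. Time passes only in rows, so rows that repeat a pose let the fingers close. It gives the time, the measured TCP pose, the force, the opening and the grip force at its end, in the units of the state.
- robot.state(): the state, without advancing time (a new reading comes with each control period).
- imaging.camera(name): name is "side" or "top" or "wrist"; returns the picture (384x512x3 uint8, red, green, blue); there is no depth.
- imaging.camera_params(name): a dict with "fovy" (degrees; the focal length in pixels is half the picture's height over the tangent of half this angle, whatever the lens; pixels are square), "cx", "cy" (the principal point, pixels), "R" (3x3) and "t" (3): a world point X has camera coordinates R X + t; the wrist camera has in their place "tool_from_camera" (4x4, takes a point from camera to tool coordinates, whose origin is the TCP and whose axes are the flange's). Camera axes: x right, y down, z forward; pixel columns grow to the right and rows downward; lengths in m; the calibration is good to about 2 mm. A picture is of the moment at which its call begins: read the wrist's pose just before it. camera_params takes no time and is no camera call.
- robot.sign_off(): hands the job in; it is judged then, once.
The state is a dict: "t": time; "q": joint angles; "joint_velocities": joint speeds; "joint_torque": joint torques, N m; "tool_pos": TCP position; "tcp_rot": TCP orientation; "ft_force": force on the tool from outside, world axes, zero at the start; "moment": the same for the moment, N m; "finger_gap": finger opening in m; "grasp_force": force on a finger pad.
Only numpy, scipy, OpenCV 4.12 (cv2) and the standard library are available. Lean on these libraries where they do the work, as an engineer would, in place of code of your own. Each camera call takes 0.05 s, during which the arm holds its last target. There are 200 camera calls.

## Working session

There is one attempt and no reset: what is moved stays moved. The work goes in short steps, Python scripts to look and compute and a shell command to move; the robot and the scene stay as the last step left them, time stands still between calls to the robot, and variables do not carry over. Pictures are saved under pics/ and viewed, at most 14 in all, crops included, and the job is handed in when it is done.

```bash
mkdir -p pics; ls; python3 - <<'E'
from station import robot, imaging
import cv2,numpy as np
s=robot.state();print(s['tool_pos'],s['tcp_rot'],s['t'],s['ft_force'],s['finger_gap'])
for n in ("side","top","wrist"):
    im=imaging.camera(n);cv2.imwrite(f"pics/{n}0.png",im[:,:,::-1])
    p=imaging.camera_params(n);print(n,{k:np.round(v,4).tolist() for k,v in p.items() if not isinstance(v,str)})
E
```

```text
pics
[ 0.16291211 -0.70599793  0.23177445] [ 9.93573058e-01  1.13190055e-01 -1.64077416e-04 -7.50834735e-04] 0.0 [ 0.16385335 -1.37200863  0.33076838] 0.09319900658417149
side {'fovy': 47.0208, 'cx': 256.7439, 'cy': 194.5658, 'R': [[0.9535, -0.3007, -0.022], [-0.1813, -0.5134, -0.8388], [0.2409, 0.8037, -0.544]], 't': [-0.5361, 0.21, 1.1719]}
top {'fovy': 43.251, 'cx': 259.2352, 'cy': 184.8279, 'R': [[-0.0458, -0.9989, 0.005], [-0.9772, 0.0437, -0.2077], [0.2072, -0.0144, -0.9782]], 't': [0.006, 0.5493, 1.6005]}
wrist {'fovy': 61.9733, 'cx': 260.4408, 'cy': 185.4889, 'tool_from_camera': [[0.0002, -0.9539, -0.3, 0.0843], [1.0, 0.0009, -0.002, -0.0009], [0.0022, -0.3, 0.9539, -0.1521], [0.0, 0.0, 0.0, 1.0]]}
```

View pics/top0.png

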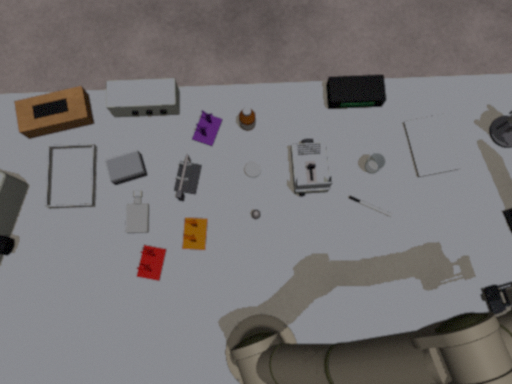

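View pics/side0.png

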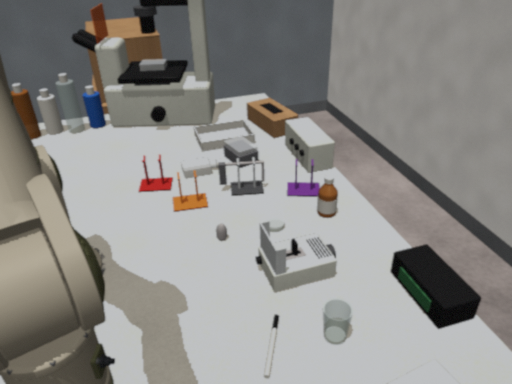

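The top view shows the dark rest with the rod near (187,178) and the handle near (181,196). The unit is near (311,167), with the guard along its lower edge. Next I'll get coarse positions.

```bash
cat > h.py <<'E'
from station import robot, imaging
import cv2,numpy as np
from scipy.spatial.transform import Rotation as Ro
def pose():
    s=robot.state();return np.array(s['tool_pos']),Ro.from_quat(s['tcp_rot']).as_matrix()
def cam(n,pq=None):
    p=imaging.camera_params(n);f=192/np.tan(np.radians(p['fovy'])/2)
    if n=='wrist':
        t,R=pq;T=np.array(p['tool_from_camera']);Rw=R@T[:3,:3];c=R@T[:3,3]+t
    else:
        R=np.array(p['R']);Rw=R.T;c=-R.T@np.array(p['t'])
    return f,p['cx'],p['cy'],Rw,c
def ray(n,uv,z,pq=None):
    f,cx,cy,R,c=cam(n,pq);d=R@np.array([(uv[0]-cx)/f,(uv[1]-cy)/f,1]);return c+d*(z-c[2])/d[2]
def proj(n,X,pq=None):
    f,cx,cy,R,c=cam(n,pq);x=R.T@(np.array(X)-c);return x[:2]/x[2]*f+[cx,cy]
def snap(path):
    pq=pose();im=imaging.camera('wrist');cv2.imwrite(path,im[:,:,::-1]);np.savez(path+'.npz',t=pq[0],R=pq[1]);return im,pq
def load(path):
    d=np.load(path+'.npz');return (d['t'],d['R'])
def plan(target,yaw):
    "tool shift mm and rotvec for TCP target, pointing down, tool x axis at world yaw"
    t,R=pose();c,s=np.cos(yaw),np.sin(yaw)
    G=np.array([[c,s,0],[s,-c,0],[0,0,-1]]);print('shift',np.round(R.T@(np.array(target)-t)*1000,1),'turn',np.round(Ro.from_matrix(R.T@G).as_rotvec(),3))
E
python3 - <<'E'
from h import *
print('handle',ray('top',(181,196),.106),'legtop',ray('top',(186,158),.1),'rest',ray('top',(188,178),.008))
print('unit',ray('top',(311,167),.06),'tab',ray('top',(310,167),.1))
t,R=pose();print(R)
im=cv2.imread('pics/top0.png');cv2.imwrite('pics/crop.png',np.hstack([cv2.resize(im[140:220,150:230],(400,400)),cv2.resize(im[130:210,270:350],(400,400))]))
E
```

```text
handle [0.51264832 0.2417439  0.106     ] legtop [0.64345745 0.22421699 0.1       ] rest [0.59546305 0.23097411 0.008     ]
unit [ 0.60331255 -0.1999799   0.06      ] tab [ 0.59363507 -0.19155421  0.1       ]
[[ 9.74380679e-01  2.24904722e-01 -3.99240741e-04]
 [ 2.24905039e-01 -9.74380000e-01  1.15676608e-03]
 [-1.28850040e-04 -1.21692177e-03 -9.99999251e-01]]
```

View pics/crop.png

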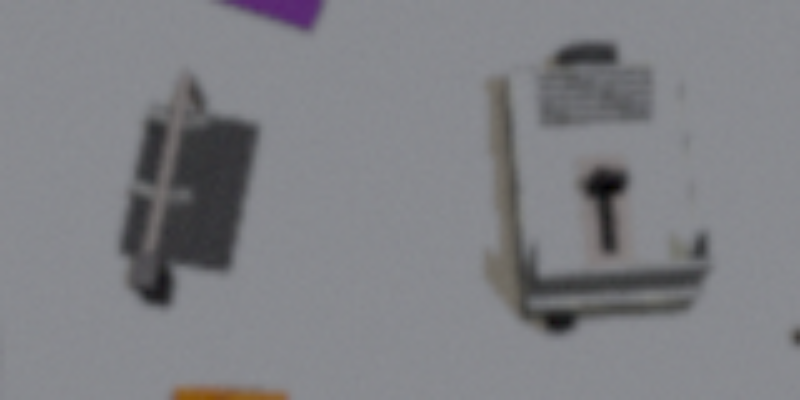

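```bash
python3 - <<'E'
from h import *
plan((.58,-.195,.32),0.0)
q=lambda u,v,z:ray('top',(150+u/5,140+v/5),z)
r=lambda u,v,z:ray('top',(270+(u-400)/5,130+v/5),z)
a,b=q(150,265,.1),q(183,75,.1);print('rodyaw',np.degrees(np.arctan2(*(b-a)[1::-1])))
a,b=r(525,310,.0),r(690,305,.0);print('unit',np.degrees(np.arctan2(*(b-a)[1::-1]))+90)
E
```

```text
shift [ 521.3 -404.3  -87.6] turn [-0.001  0.     0.227]
rodyaw -10.391137654410251
unit -0.7999325355656026
```

```bash
python3 -m crank '[240,-185,-88,0,0,0, 240,-185,-88,0,0,0, 240,-185,-88,0,0,0, 240,-185,-88,0,0,0, 240,-185,-88,0,0,0]'
python3 -m crank '[200,-155,0,0,0,0, 200,-155,0,0,0,0, 200,-155,0,0,0,0, 200,-155,0,0,0,0, 200,-155,0,0,0,0]'
python3 -m crank '[81,-64,0,0,0,0.227, 81,-64,0,0,0,0.227, 81,-64,0,0,0,0.227, 81,-64,0,0,0,0.227]'
python3 - <<'E'
from h import *
snap('pics/unit.png');print(pose()[0]);plan((.58,-.195,.32),0.0)
E
```

```text
t: 0.78
tool_pos: [0.3544, -0.4727, 0.3202]
tcp_rot: [0.994, 0.113, -0.0, -0.0]
ft_force: [0.4, -0.1, 0.8]
finger_gap: 0.0929
grasp_force: 0.0
t: 1.4
tool_pos: [0.5165, -0.2734, 0.3195]
tcp_rot: [0.993, 0.117, 0.001, -0.001]
ft_force: [-0.5, -0.0, 0.3]
finger_gap: 0.0928
grasp_force: 0.0
t: 1.9
tool_pos: [0.5771, -0.1992, 0.3195]
tcp_rot: [1.0, -0.0, -0.001, 0.0]
ft_force: [-0.4, -0.1, -0.8]
finger_gap: 0.0927
grasp_force: 0.0
[ 0.57688788 -0.19966257  0.31961126]
shift [ 3.1 -4.7 -0.4] turn [ 0.001  0.001 -0.002]
```

View pics/unit.png

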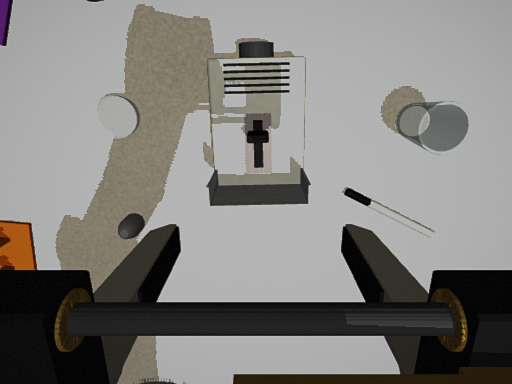

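```bash
python3 - <<'E'
from h import *
im=cv2.imread('pics/unit.png');cv2.imwrite('pics/c2.png',cv2.resize(im[105:215,195:325],(780,600),interpolation=cv2.INTER_CUBIC)[:600])
g=cv2.cvtColor(im,cv2.COLOR_BGR2GRAY).astype(int)
for u in (225,259,293): print(u,g[165:212,u])
print(g[120:150,250],g[120:150,266]); print(g[138,240:278]); print(g[195,200:216],g[195,300:316])
E
```

```text
225 [181 181 180 182 180 181 181 182 182 131 127 129 132 129 127 127 127 128
 129 133  89  47  49  53  50  52  53  51  51  53  53  52  52  52  56  51
  57  54  49  52 122 189 183 182 179 181 181]
259 [ 21  27  95 171 166 162 161 164 175 129 128 128 129 128 131 130 131 131
 134 111  53  49  52  50  53  51  53  55  53  52  55  54  57  56  52  58
  52  51  45  65 187 186 182 182 183 181 180]
293 [132 133 131 130 131 128 128 129 129 127 128 129 127 128 128 127 128 130
 129  56  51  56  54  54  56  55  51  56  54  52  54  55  54  54  54  53
  53  48  56 155 184 185 181 180 181 179 179]
[ 88  86  88  88  89  88  90  88  90  93  67   8   0   3   0  11  24  27
  26  26  20  16  25 121 166 162 163 163 158 159] [ 90  89  90  89  89  90  88  86  98 166  88   9   0   0   0   5  16  16
  12  12  23  11  39 169 165 166 164 164 163 162]
[182 181 179 180 181 162 113  20  21  27  26  24  24  11  14  11  13  13
  12  16  14  15  13  14  17  11  12   8  47 164 166 171 181 180 180 181
 180 178]
[183 182 181 180 180 180 182 183 181  92  50  53  55  44  51  51] [ 53  52  53  52  51  40  35  55 154 185 183 181 181 179 182 180]
```

View pics/c2.png

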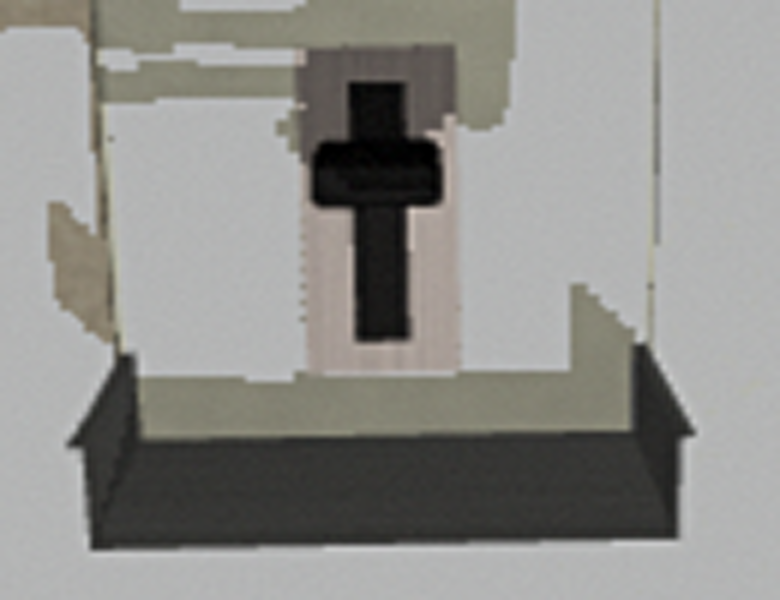

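The guard's top edge runs from (210,205.5) to (308,203.5). The tab's top face has its robot-side edge at v≈142.5, centred at u≈257.5.

```bash
python3 - <<'E'
from h import *
pq=load('pics/unit.png')
a=ray('wrist',(209.8,205),.136,pq);b=ray('wrist',(307.8,203),.136,pq)
yaw=np.arctan2(b[1]-a[1],b[0]-a[0])+np.pi/2;ex=np.array([np.cos(yaw),np.sin(yaw),0]);m=(a+b)/2
print('guard front top',m,'width',np.linalg.norm(a-b),'yaw',yaw); O=m+ex*.044;O[2]=0;print('O',O)
f=ray('wrist',(258,142.3),.1,pq);k=ray('wrist',(258,134.7),.1,pq);l=ray('wrist',(246.3,139),.1,pq);r=ray('wrist',(268,139),.1,pq)
ey=np.array([-ex[1],ex[0],0])
for p in (f,k,l,r): print('tab',(p-O)@ex,(p-O)@ey)
for X in (-.05,.12):
  for Y in (-.06,.06): print(X,Y,proj('wrist',O+X*ex+Y*ey+[0,0,.06],pq))
plan((.56,.17,.32),-.18)
E
```

```text
guard front top [ 0.53348492 -0.19578505  0.136     ] width 0.10991582904349355 yaw 0.021756462954058975
O [ 0.5774745  -0.19482784  0.        ]
tab 0.01934043289990314 -0.000418511904225857
tab 0.028209334678226863 -0.000637314644571773
tab 0.023508654010517823 0.013117193546692461
tab 0.0229493147713216 -0.012163239215576655
-0.05 -0.06 [303.5781213 187.1985872]
-0.05 0.06 [214.94872467 189.04324367]
0.12 -0.06 [306.18864654  51.45544142]
0.12 0.06 [205.66581156  53.89530008]
shift [ -17.6 -369.6   -0.7] turn [0.001 0.001 0.178]
```

The guard's dark area ends at its inner top edge (110 mm between the flanges), so I place the unit origin at about (0.5735,-0.195), yaw 0.022. The tab centre is then at about +27.7 mm. Next, look at the rest.

```bash
python3 -m crank '[-10,-300,0,0,0,0, -10,-300,0,0,0,0, -10,-300,0,0,0,0, -10,-300,0,0,0,0, -10,-300,0,0,0,0]' >/dev/null
python3 -m crank '[-8,-70,0,0,0,0.18, -8,-70,0,0,0,0.18, -8,-70,0,0,0,0.18]'
python3 - <<'E'
from h import *
im,_=snap('pics/rest.png');print(pose()[0])
cv2.imwrite('pics/rest_v.png',cv2.resize(im[:300,:,::-1],(800,469),interpolation=cv2.INTER_CUBIC))
E
```

```text
t: 2.95
tool_pos: [0.5601, 0.171, 0.3197]
tcp_rot: [0.996, -0.089, 0.0, 0.0]
ft_force: [0.6, -1.5, 0.2]
finger_gap: 0.0933
grasp_force: 0.0
[0.56035221 0.16988076 0.31976949]
```

View pics/rest_v.png

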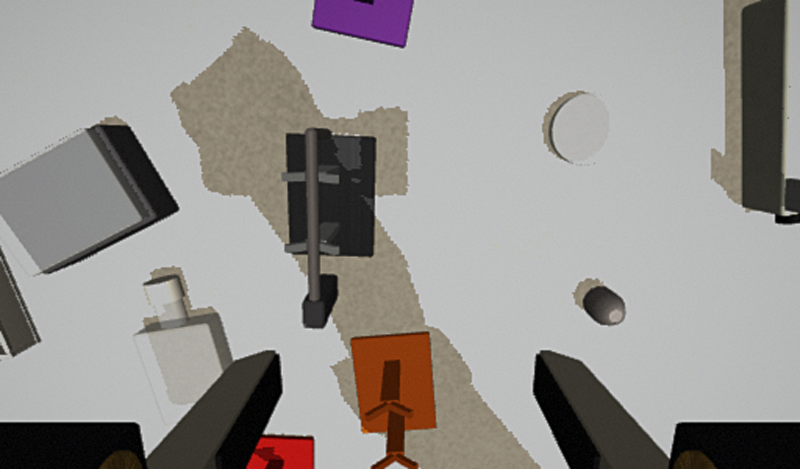

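Rest: the bar runs from (312,130) to (315,300) in the enlarged picture. The handle's top centre is near (314,312), and the plate corners are at (287,134), (375,136), (374,257) and (290,254).

```bash
python3 - <<'E'
from h import *
pq=load('pics/rest.png');s=512/800
R=lambda u,v,z:ray('wrist',(u*s-.2,v*s-.2),z,pq)
a=R(315,290,.1);b=R(312,135,.1);yaw=np.arctan2(*(b-a)[1::-1]);print('bar',a,b,'yaw',yaw,np.linalg.norm(a-b))
h=R(314.5,312.5,.106);print('handle',h)
c=[R(u,v,.008) for u,v in((287,134),(375,136),(374,257),(290,254))];C=np.mean(c,0);print('plate',C)
ex=np.array([np.cos(yaw),np.sin(yaw),0]);ey=np.array([-ex[1],ex[0],0])
e=(c[0]+c[1]-c[2]-c[3])[:2];print('plate yaw',np.arctan2(e[1],e[0]))
print('handle in rest',(h-C)@ex,(h-C)@ey,'bar y',(a-h)@ey,(b-h)@ey)
for n,u,v in(('or post',390,408),('or post2',398,462)):
  p=R(u,v,.113);print(n,p,(p-h)@ex,(p-h)@ey)
# red post from top view
p=ray('top',(150,252),.113);print('red',(p-h)@ex,(p-h)@ey)
plan((h[0],h[1],.2),yaw)
E
```

```text
bar [0.54037692 0.24919225 0.1       ] [0.65333758 0.22440208 0.1       ] yaw -0.2160336961142819 0.11564887294804256
handle [0.52419183 0.25236511 0.106     ]
plate [0.59933581 0.23623883 0.008     ]
plate yaw -0.2160363571593572
handle in rest -0.07685406854978753 -0.0003562229300144415 bar y 0.0003702797728337696 0.0003702797728337682
or post [0.43501741 0.20931027 0.113     ] -0.07787247411801934 -0.06116922120809693
or post2 [0.38304521 0.21238683 0.113     ] -0.12929608248388785 -0.06930478916328571
red -0.2061556933757742 0.04676160770929318
shift [-50.5 -74.7 119.7] turn [ 0.001 -0.     0.035]
```

```bash
python3 -m crank '[-50,-75,120,0,0,-0.035, -50,-75,120,0,0,-0.035, -50,-75,120,0,0,-0.035, -50,-75,120,0,0,-0.035, -50,-75,120,0,0,-0.035]' 0.5
python3 -c "
from h import *
plan((.5242,.2524,.051),-.216)"
```

```text
t: 3.62
tool_pos: [0.5258, 0.2528, 0.2007]
tcp_rot: [0.997, -0.074, 0.001, 0.0]
ft_force: [0.0, -0.9, -0.7]
finger_gap: 0.0487
grasp_force: 0.0
shift [ -1.7   0.6 149.7] turn [ 0.    -0.001  0.068]
```

```bash
python3 -m crank '[-1,0,50,0,0,0.068, -1,0,110,0,0,0.068, -1,0,148,0,0,0.068, -1,0,149,0,0,0.068, -1,0,149,0,0,0.068]' 0.5
python3 -m crank '[0,0,0,0,0,0, 0,0,0,0,0,0, 0,0,0,0,0,0, 0,0,0,0,0,0]' 1
python3 -c "
from h import *
plan((.5242,.2524,.051),-.216)"
```

```text
t: 4.25
tool_pos: [0.5248, 0.2546, 0.0525]
tcp_rot: [0.994, -0.107, 0.001, -0.0]
ft_force: [-0.6, -0.1, 0.3]
finger_gap: 0.0467
grasp_force: 0.0
t: 4.75
tool_pos: [0.5231, 0.2542, 0.0511]
tcp_rot: [0.994, -0.107, -0.0, 0.0]
ft_force: [-2.0, -3.9, 4.6]
finger_gap: 0.0181
grasp_force: 29.7
shift [1.4 1.5 0.1] turn [0.001 0.    0.002]
```

```bash
python3 -m crank '[0,0,-10,0,0,0, 0,0,-30,0,0,0, 0,0,-60,0,0,0, 0,0,-100,0,0,0, 0,0,-130,0,0,0]'
python3 - <<'E'
from h import *
im,pq=snap('pics/lift.png');print(pose()[0],robot.state()['ft_force'])
cv2.imwrite('pics/lift_v.png',cv2.resize(im[:300,:,::-1],(800,469),interpolation=cv2.INTER_CUBIC))
# rod leg axis goal: unit (0.055,0); rod yaw=unit yaw, rod origin at tool
yaw=.0218;ex=np.array([np.cos(yaw),np.sin(yaw),0]);O=np.array([.5735,-.195,0])
g=O+(.055-.135)*ex;g[2]=.181;plan(g,yaw);print(g)
E
```

```text
t: 5.38
tool_pos: [0.5233, 0.2555, 0.1828]
tcp_rot: [0.994, -0.106, 0.0, -0.001]
ft_force: [1.2, -0.5, -2.2]
finger_gap: 0.0184
grasp_force: 29.6
[0.52466459 0.25628085 0.18614182] [ 0.17825956 -0.13535639  0.51962133]
shift [ 65.2 449.4   3.6] turn [-0.004 -0.005 -0.235]
[ 0.49351901 -0.19674386  0.181     ]
```

View pics/lift_v.png

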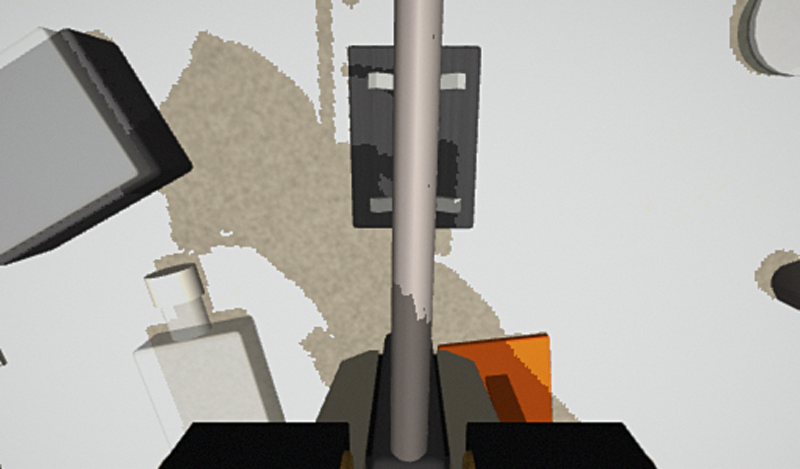

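```bash
python3 -m crank '[5,40,0,0,0,0, 20,90,0,0,0,0, 30,150,0,0,0,-0.08, 40,205,0,0,0,-0.16, 45,255,0,0,0,-0.235]'
python3 -c "
from h import *
plan((.4935,-.1967,.181),.0218)"
```

```text
t: 6.05
tool_pos: [0.5132, -0.0055, 0.1809]
tcp_rot: [1.0, 0.012, 0.0, 0.0]
ft_force: [1.5, -0.5, -2.5]
finger_gap: 0.0178
grasp_force: 30.0
shift [-2.430e+01  1.906e+02 -1.000e-01] turn [ 0.    -0.     0.002]
```

```bash
python3 -m crank '[-5,55,0,0,0,0, -12,110,0,0,0,0, -20,160,0,0,0,0, -24,190,0,0,0,0, -24,190,0,0,0,0]'
python3 - <<'E'
from h import *
im,pq=snap('pics/over.png');print(pose()[0],robot.state()['ft_force'])
plan((.4935,-.1967,.181),.0218)
s=imaging.camera('side');cv2.imwrite('pics/side1.png',s[:,:,::-1])
t=imaging.camera('top');cv2.imwrite('pics/top1.png',t[:,:,::-1])
u=proj('side',(.6,-.195,.13)).astype(int);print(u)
a=cv2.resize(s[u[1]-50:u[1]+50,u[0]-65:u[0]+65,::-1],(780,600),interpolation=cv2.INTER_CUBIC);cv2.imwrite('pics/side1c.png',a)
E
```

```text
t: 6.68
tool_pos: [0.4928, -0.1968, 0.1807]
tcp_rot: [1.0, 0.009, -0.0, 0.0]
ft_force: [0.4, 0.1, -2.2]
finger_gap: 0.0175
grasp_force: 30.0
[ 0.49320182 -0.19492368  0.18074172] [ 0.7387184   0.45847687 -1.82243573]
shift [ 0.3  1.8 -0.3] turn [-0.     0.    -0.002]
[293 231]
```

View pics/side1c.png

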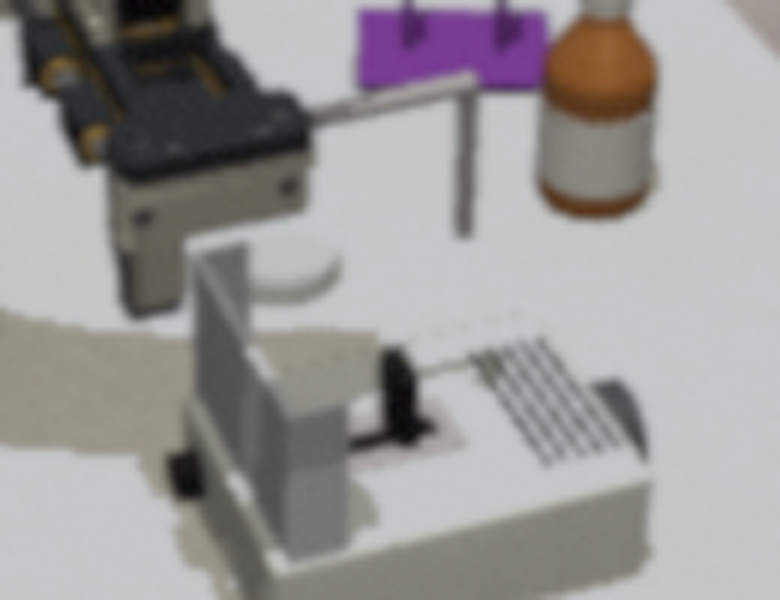

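The side view shows the rod level, with the knee at crop (465,80), the tip at (463,235) and the tab top at (395,350). I'll compare these with predictions.

```bash
python3 - <<'E'
from h import *
yaw=.0218;ex=np.array([np.cos(yaw),np.sin(yaw),0]);O=np.array([.5735,-.195,0]);t,R=pose()
c=lambda X:np.round((proj('side',X)-[293-65,231-50])*6)
L=t+.135*R[:,0]; ez=np.array([0,0,1.])
print('tip',c(L+ez*(.1545-L[2])),'knee',c(L+ez*(.2345-L[2])))
for dx in (.0,.01): print(c(L+ez*(.1545-L[2])+dx*ex))
print('tabtop',c(O+.0277*ex+.1*ez),'guard corners',c(O-.042*ex+.136*ez+[0,.058,0]),c(O-.018*ex+.136*ez-[0,.058,0]))
print('leg in unit',(L-O)@ex,(L-O)@np.array([-ex[1],ex[0],0]))
plan(O+(.050-.135)*ex+[0,0,.103],yaw)
E
```

```text
tip [458. 237.] knee [465.  74.]
[458. 237.]
[480. 232.]
tabtop [396. 361.] guard corners [194. 249.] [344. 404.]
leg in unit 0.05522406612300928 0.0037544086392644572
shift [-5.2  3.6 77.8] turn [-0.001 -0.     0.001]
```

```bash
python3 -m crank '[0,3,20,0,0,0, 0,3,40,0,0,0, 0,3,60,0,0,0, 0,3,75,0,0,0, 0,3,79,0,0,0]'
python3 -m crank '[-3,0,0,0,0,0, -6,0,0,0,0,0, -9,0,0,0,0,0, -9,0,0,0,0,0, -9,0,0,0,0,0]'
```

```text
t: 7.45
tool_pos: [0.4935, -0.1962, 0.101]
tcp_rot: [1.0, 0.012, -0.001, -0.0]
ft_force: [0.1, 0.7, -1.6]
finger_gap: 0.0176
grasp_force: 30.0
t: 8.07
tool_pos: [0.4847, -0.1975, 0.1019]
tcp_rot: [1.0, 0.011, 0.0, 0.0]
ft_force: [0.9, -0.2, -1.1]
finger_gap: 0.0175
grasp_force: 30.0
```

```bash
python3 - <<'E'
from h import *
s=imaging.camera('side')
a=cv2.resize(s[181:281,228:358,::-1],(780,600),interpolation=cv2.INTER_CUBIC);cv2.imwrite('pics/side2c.png',a)
f=[]
for i in range(4): imaging.camera('side'); f.append(robot.state()['ft_force'])
print(np.round(f,1)); print(pose()[0])
E
```

```text
[[-0.2 -0.2 -2.5]
 [ 0.4 -0.4 -1.3]
 [ 0.2 -0.1 -2.4]
 [ 0.2  0.1 -0.9]]
[ 0.48461766 -0.19740919  0.10172222]
```

View pics/side2c.png

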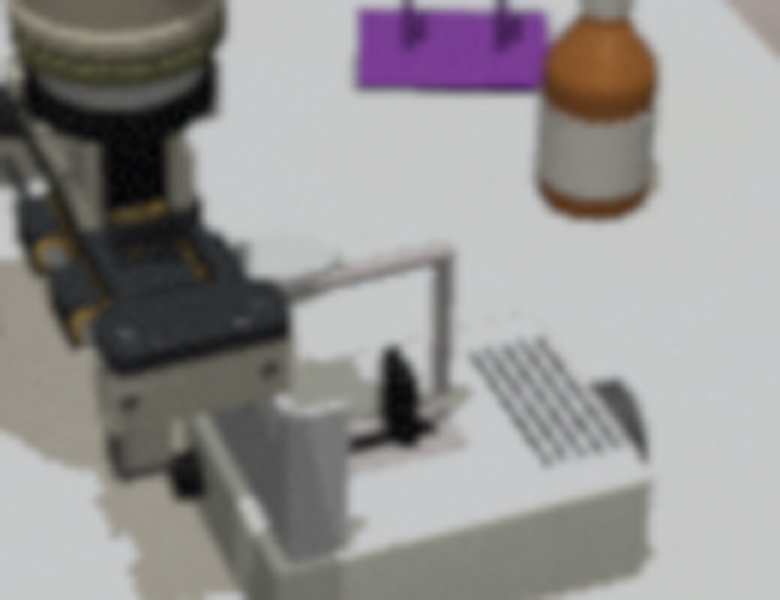

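The leg is down behind the tab with roughly a 9 mm gap. I'll draw it 18 mm, then feel for the stop in small steps.

```bash
python3 -m crank '[-3,0,0,0,0,0, -5,0,0,0,0,0, -7,0,0,0,0,0, -9,0,0,0,0,0, -10,0,0,0,0,0]'
python3 -m crank '[-2,0,0,0,0,0, -4,0,0,0,0,0, -6,0,0,0,0,0, -7,0,0,0,0,0, -8,0,0,0,0,0]'
python3 -m crank '[-1,0,0,0,0,0, -2,0,0,0,0,0, -2,0,0,0,0,0]'
```

```text
t: 8.95
tool_pos: [0.4749, -0.1976, 0.1018]
tcp_rot: [1.0, 0.011, 0.0, 0.0]
ft_force: [2.9, -0.4, -2.5]
finger_gap: 0.0181
grasp_force: 30.0
t: 9.57
tool_pos: [0.4667, -0.1978, 0.1018]
tcp_rot: [1.0, 0.011, 0.0, 0.0]
ft_force: [2.7, -1.2, -1.5]
finger_gap: 0.0177
grasp_force: 30.0
t: 9.95
tool_pos: [0.4645, -0.1979, 0.1018]
tcp_rot: [1.0, 0.011, 0.0, 0.0]
ft_force: [2.5, -0.4, -0.1]
finger_gap: 0.0179
grasp_force: 30.0
```

```bash
python3 -m crank '[-1,0,0,0,0,0, -2,0,0,0,0,0, -3,0,0,0,0,0, -3,0,0,0,0,0]' | egrep 'pos|force'
python3 -m crank '[-0.5,0,0,0,0,0, -1,0,0,0,0,0]'| egrep 'pos|force'
```

```text
tool_pos: [0.4615, -0.1979, 0.1018]
ft_force: [2.9, -0.1, 0.1]
grasp_force: 30.0
tool_pos: [0.4606, -0.198, 0.1018]
ft_force: [3.8, 0.4, 0.1]
grasp_force: 30.0
```

```bash
python3 -m crank '[-0.5,0,0,0,0,0, -1,0,0,0,0,0]'| egrep 'pos|force'
```

```text
tool_pos: [0.4596, -0.198, 0.1018]
ft_force: [3.0, -0.4, 0.5]
grasp_force: 30.0
```

```bash
python3 -m crank '[-0.5,0,0,0,0,0, -1,0,0,0,0,0]'| egrep 'pos|force'
```

```text
tool_pos: [0.4585, -0.198, 0.1018]
ft_force: [3.0, 0.5, -0.0]
grasp_force: 30.0
```

```bash
python3 -m crank '[-0.5,0,0,0,0,0, -1,0,0,0,0,0]'| egrep 'pos|force'
```

```text
tool_pos: [0.4575, -0.198, 0.1018]
ft_force: [3.0, 0.1, 0.2]
grasp_force: 30.0
```

```bash
ok(){ egrep 'pos|ft_'|tee /dev/stderr|grep -Eq 'ft_force: \[[0-4]\.'; }
python3 -m crank '[-0.5,0,0,0,0,0, -1,0,0,0,0,0]'|ok && python3 -m crank '[-0.5,0,0,0,0,0, -1,0,0,0,0,0]'|ok && python3 -m crank '[-0.5,0,0,0,0,0, -1,0,0,0,0,0]'|ok && python3 -m crank '[-0.5,0,0,0,0,0, -1,0,0,0,0,0]'|ok && python3 -m crank '[-0.5,0,0,0,0,0, -1,0,0,0,0,0]'|ok && python3 -m crank '[-0.5,0,0,0,0,0, -1,0,0,0,0,0]'|ok && python3 -m crank '[-0.5,0,0,0,0,0, -1,0,0,0,0,0]'|ok && python3 -m crank '[-0.5,0,0,0,0,0, -1,0,0,0,0,0]'|ok
```

```text
tool_pos: [0.4495, -0.1982, 0.1018]
ft_force: [3.2, -0.0, 0.6]
```

```bash
ok(){ egrep 'pos|ft_'|tee -a log|grep -Eq 'ft_force: \[[0-4]\.'; }
python3 -m crank '[-0.5,0,0,0,0,0, -1,0,0,0,0,0]'|ok && python3 -m crank '[-0.5,0,0,0,0,0, -1,0,0,0,0,0]'|ok && python3 -m crank '[-0.5,0,0,0,0,0, -1,0,0,0,0,0]'|ok && python3 -m crank '[-0.5,0,0,0,0,0, -1,0,0,0,0,0]'|ok && python3 -m crank '[-0.5,0,0,0,0,0, -1,0,0,0,0,0]'|ok && python3 -m crank '[-0.5,0,0,0,0,0, -1,0,0,0,0,0]'|ok && python3 -m crank '[-0.5,0,0,0,0,0, -1,0,0,0,0,0]'|ok && python3 -m crank '[-0.5,0,0,0,0,0, -1,0,0,0,0,0]'|ok; cat log
```

```text
tool_pos: [0.4485, -0.1982, 0.1017]
ft_force: [3.1, -0.6, 0.7]
tool_pos: [0.4475, -0.1982, 0.1018]
ft_force: [3.6, 0.6, -0.0]
tool_pos: [0.4465, -0.1982, 0.1018]
ft_force: [2.6, 0.2, 1.0]
tool_pos: [0.4455, -0.1983, 0.1018]
ft_force: [3.6, 0.3, 0.1]
tool_pos: [0.4445, -0.1983, 0.1018]
ft_force: [2.8, 0.1, 0.6]
tool_pos: [0.444, -0.1983, 0.1018]
ft_force: [5.8, -0.7, -2.5]
```

```bash
python3 -m crank '[-0.2,0,0,0,0,0, -0.4,0,0,0,0,0, -0.4,0,0,0,0,0]'| egrep 'pos|ft_|t:'; python3 - <<'E'
from h import *
f=[]
for i in range(3): imaging.camera('side'); f.append(robot.state()['ft_force'])
print(np.round(f,1))
E
```

```text
t: 15.32
tool_pos: [0.444, -0.1983, 0.1018]
tcp_rot: [1.0, 0.011, 0.001, 0.0]
ft_force: [6.5, 0.2, -1.8]
[[ 5.5  0.7 -2.6]
 [ 5.8 -0.1 -3.3]
 [ 6.3 -0.2 -1.9]]
```

```bash
python3 -m crank '[-0.4,0,0,0,0,0, -0.8,0,0,0,0,0, -0.8,0,0,0,0,0]'| egrep 'pos|ft_'; python3 - <<'E'
from h import *
f=[]
for i in range(3): imaging.camera('side'); f.append(robot.state()['ft_force'])
print(np.round(f,1))
E
```

```text
tool_pos: [0.4438, -0.1983, 0.1017]
ft_force: [7.7, 0.0, -4.0]
[[ 7.8 -1.1 -4. ]
 [ 8.7 -0.  -4.5]
 [ 9.6 -0.  -4.9]]
```

```bash
python3 -m crank '[-0.3,0,0,0,0,0, -0.3,0,0,0,0,0, -0.3,0,0,0,0,0, -0.3,0,0,0,0,0, -0.3,0,0,0,0,0]'| egrep 'pos|ft_'; python3 -m crank '[0,0,0,0,0,0, 0,0,0,0,0,0, 0,0,0,0,0,0, 0,0,0,0,0,0, 0,0,0,0,0,0]'| egrep 'pos|ft_';python3 -m crank '[0,0,0,0,0,0, 0,0,0,0,0,0, 0,0,0,0,0,0, 0,0,0,0,0,0, 0,0,0,0,0,0]'| egrep 'pos|ft_|t:'; python3 - <<'E'
from h import *
f=[]
for i in range(4): imaging.camera('side'); f.append(robot.state()['ft_force'])
print(np.round(f,1))
E
```

```text
tool_pos: [0.4437, -0.1983, 0.1017]
ft_force: [10.0, 1.4, -6.0]
tool_pos: [0.4438, -0.1983, 0.1017]
ft_force: [8.7, 0.8, -6.1]
t: 17.88
tool_pos: [0.4437, -0.1983, 0.1017]
tcp_rot: [1.0, 0.011, 0.001, 0.0]
ft_force: [8.5, 0.2, -6.0]
[[ 8.6 -0.1 -6.1]
 [ 8.5 -0.6 -5.3]
 [ 9.   0.1 -4.7]
 [ 9.6 -0.6 -5.2]]
```

Held steady at about 9–10 N for over 2 s. Now back off and lift.

```bash
python3 -m crank '[1,0,0,0,0,0, 3,0,0,0,0,0, 6,0,0,0,0,0, 10,0,0,0,0,0, 12,0,0,0,0,0]'| egrep 'pos|ft_'; python3 -m crank '[0,0,-20,0,0,0, 0,0,-45,0,0,0, 0,0,-75,0,0,0, 0,0,-100,0,0,0, 0,0,-100,0,0,0]'| egrep 'pos|ft_'
python3 - <<'E'
from h import *
t=imaging.camera('side')
f=[]
s=imaging.camera('side')
a=cv2.resize(s[181-20:261,208:338,::-1],(780,600),interpolation=cv2.INTER_CUBIC);cv2.imwrite('pics/side3c.png',a)
print(pose()[0]);plan((.5231,.2542,.201),-.214)
E
```

```text
tool_pos: [0.4539, -0.198, 0.1016]
ft_force: [0.3, -0.2, -1.3]
tool_pos: [0.4546, -0.1984, 0.2031]
ft_force: [0.4, 0.1, -1.6]
[ 0.45362355 -0.19807816  0.20124953]
shift [ 7.930e+01 -4.507e+02  2.000e-01] turn [0.    0.001 0.236]
```

View pics/side3c.png

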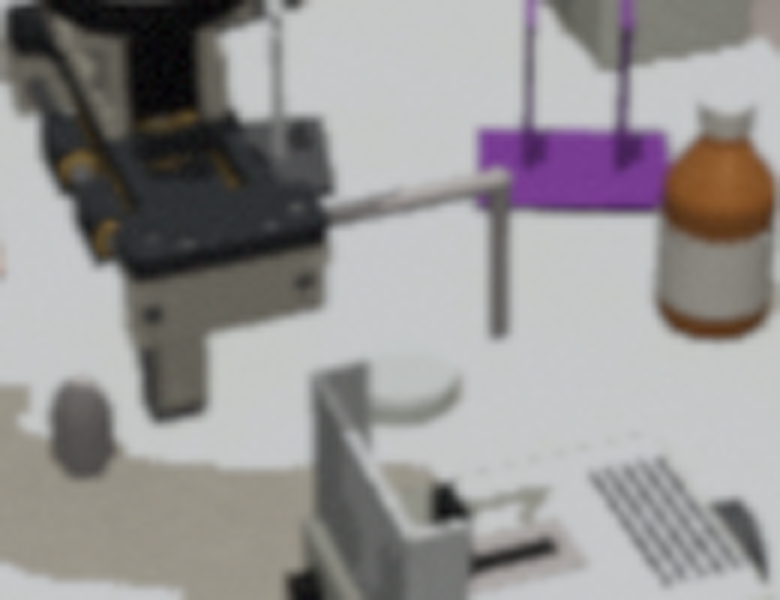

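The lever is home and the rod is clear and still level. I'll carry it back.

```bash
python3 -m crank '[10,-40,0,0,0,0, 20,-95,0,0,0,0, 30,-150,0,0,0,0, 40,-205,0,0,0,0, 50,-260,0,0,0,0]'| egrep 'pos|ft_'
python3 -m crank '[8,-50,0,0,0,0.06, 15,-100,0,0,0,0.12, 22,-145,0,0,0,0.18, 28,-180,0,0,0,0.236, 29,-190,0,0,0,0.236]'| egrep 'pos|ft_'
python3 - <<'E'
from h import *
imaging.camera('side');im,pq=snap('pics/back.png');print(pose()[0])
plan((.5231,.2542,.201),-.214)
def bar(p):
    g=cv2.cvtColor(cv2.imread(p),cv2.COLOR_BGR2GRAY)
    return g
im=cv2.imread('pics/back.png');cv2.imwrite('pics/back_v.png',cv2.resize(im[:300],(800,469),interpolation=cv2.INTER_CUBIC))
E
```

```text
tool_pos: [0.4978, 0.0646, 0.2003]
ft_force: [1.4, -0.2, -1.3]
tool_pos: [0.5223, 0.256, 0.2]
ft_force: [-0.4, -0.2, -1.1]
[0.52243313 0.25403517 0.20036659]
shift [ 0.6 -0.3 -0.6] turn [0.001 0.002 0.002]
```

View pics/back_v.png

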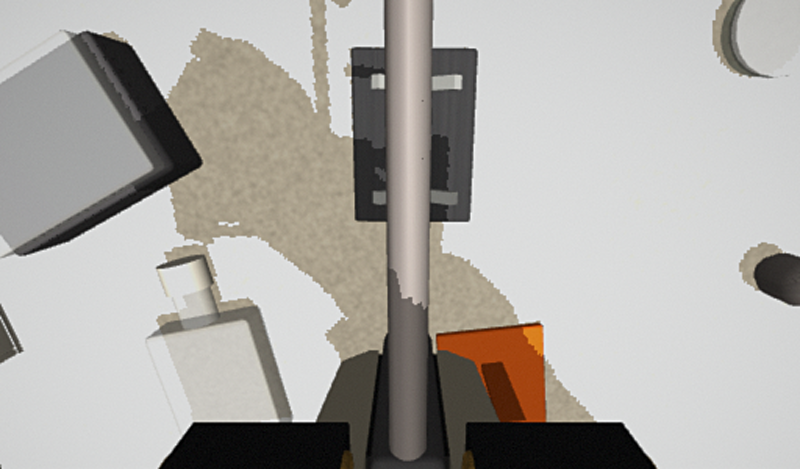

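The bar sits over both posts, with its far end about 2 mm left of before, well within the Vs. I'll turn the tool 0.02 and lower it.

```bash
python3 -m crank '[0.5,0,35,0,0,0.02, 0.5,0,70,0,0,0.02, 0.5,0,105,0,0,0.02, 0.5,0,128,0,0,0.02, 0.5,0,136,0,0,0.02]'| egrep 'pos|ft_'
python3 -m crank '[0,0,4,0,0,0, 0,0,8,0,0,0, 0,0,11,0,0,0, 0,0,12,0,0,0, 0,0,12,0,0,0]'| egrep 'pos|ft_'
python3 -c "
from h import *
plan((.5231,.2542,.051),-.214)"
```

```text
tool_pos: [0.523, 0.251, 0.0642]
ft_force: [-0.1, 0.1, -0.7]
tool_pos: [0.5237, 0.2535, 0.0539]
ft_force: [-0.6, 1.0, -1.7]
shift [-0.8 -0.5  2.9] turn [-0.   -0.   -0.02]
```

```bash
python3 -m crank '[0,0,1.5,0,0,0, 0,0,2.5,0,0,0, 0,0,2.5,0,0,0, 0,0,2.5,0,0,0]'| egrep 'pos|ft_'
python3 - <<'E'
from h import *
s=imaging.camera('side');u=proj('side',(.57,.24,.09)).astype(int)
cv2.imwrite('pics/side4c.png',cv2.resize(s[u[1]-40:u[1]+40,u[0]-52:u[0]+52,::-1],(780,600),interpolation=cv2.INTER_CUBIC))
f=[]
for i in range(3): imaging.camera('side'); f.append(robot.state()['ft_force'])
print(np.round(f,1))
E
```

```text
tool_pos: [0.5236, 0.2534, 0.0512]
ft_force: [0.1, -0.4, 0.0]
[[ 0.7  0.5 -1.3]
 [-1.1  0.3 -1.7]
 [-0.5 -0.4 -2. ]]
```

View pics/side4c.png

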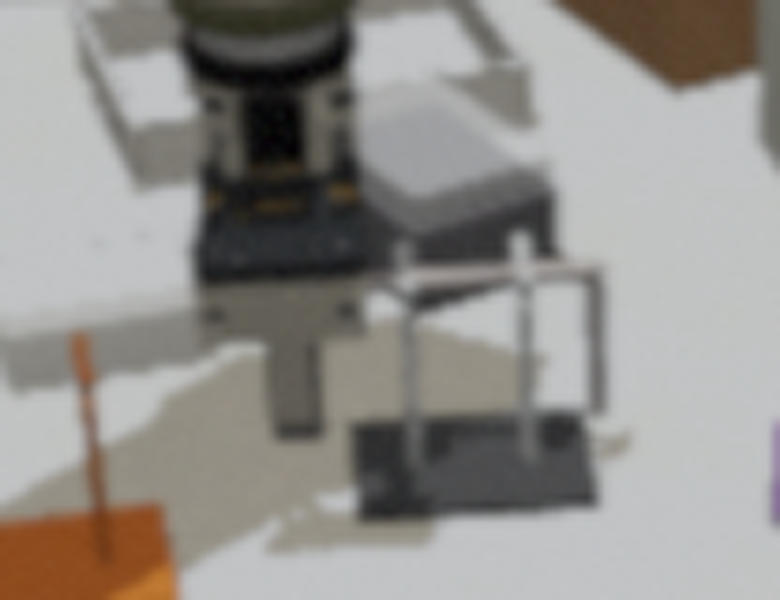

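The bar lies between the notch prongs but is not yet loaded, so I'll lower a little more.

```bash
python3 -m crank '[0,0,0.7,0,0,0, 0,0,1,0,0,0, 0,0,1,0,0,0]'| egrep 'pos|ft_'
python3 - <<'E'
from h import *
f=[]
for i in range(3): imaging.camera('side'); f.append(robot.state()['ft_force'])
print(np.round(np.mean(f,0),1))
E
python3 -m crank '[0,0,0.7,0,0,0, 0,0,1,0,0,0, 0,0,1,0,0,0]'| egrep 'pos|ft_'
python3 - <<'E'
from h import *
f=[]
for i in range(3): imaging.camera('side'); f.append(robot.state()['ft_force'])
print(np.round(np.mean(f,0),1))
E
```

```text
tool_pos: [0.5238, 0.2535, 0.0508]
ft_force: [-1.7, -1.5, 6.8]
[-2.5 -1.8  5.9]
tool_pos: [0.524, 0.2535, 0.0503]
ft_force: [-3.3, -2.5, 11.9]
[-3.6 -2.2 12.1]
```

Seated. Back off 1 mm, open, and retreat.

```bash
python3 -m crank '[0,0,-1.2,0,0,0, 0,0,-1.2,0,0,0]'| egrep 'pos|ft_'
python3 -m crank '[0,0,0,0,0,0, 0,0,0,0,0,0, 0,0,0,0,0,0, 0,0,0,0,0,0]' 0.5| egrep 'pos|ft_|gap'
python3 -m crank '[0,0,-5,0,0,0, 0,0,-20,0,0,0, 0,0,-50,0,0,0, 0,0,-110,0,0,0, 0,0,-160,0,0,0]'| egrep 'pos|ft_|gap'
python3 -m crank '[0,0,-60,0,0,0, 0,60,-100,0,0,0, 0,80,-100,0,0,0, 0,80,-100,0,0,0]'| egrep 'pos|ft_|t:'
python3 - <<'E'
from h import *
im,pq=snap('pics/end.png');s=imaging.camera('side');u=proj('side',(.57,.24,.09)).astype(int)
a=cv2.resize(s[u[1]-40:u[1]+40,u[0]-52:u[0]+52,::-1],(416,320),interpolation=cv2.INTER_CUBIC)
w=cv2.resize(im[:320,:384,::-1],(384,320));cv2.imwrite('pics/end_v.png',np.hstack([a,w]))
E
```

```text
tool_pos: [0.5238, 0.2534, 0.0507]
ft_force: [-0.9, -2.0, 3.3]
tool_pos: [0.5237, 0.2535, 0.0504]
ft_force: [-0.1, -0.0, 0.3]
finger_gap: 0.0456
tool_pos: [0.5237, 0.2535, 0.2136]
ft_force: [0.9, 0.5, -0.1]
finger_gap: 0.0468
t: 25.65
tool_pos: [0.5049, 0.1734, 0.3125]
tcp_rot: [0.993, -0.118, 0.001, -0.0]
ft_force: [0.2, -0.0, -0.1]
```

View pics/end_v.png

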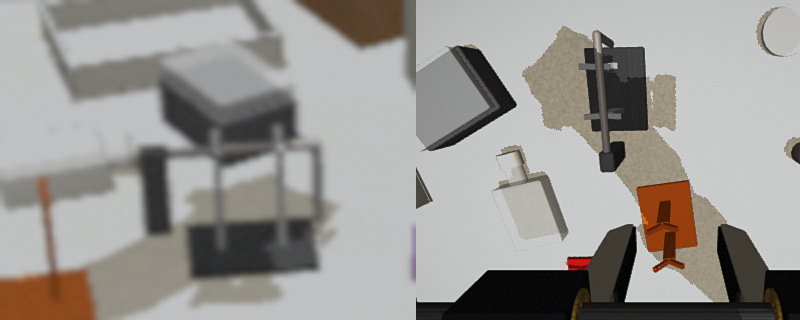

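The rod hangs level in both Vs with its handle towards the robot, and the gripper is clear. Handing in.

```bash
python3 -c "
from station import robot
print(robot.sign_off())"
```

```text
the job is handed in; nothing more can be done
None
```

The lever was drawn to its stop and held for over 2 s at about 9–10 N. The rod is back in both Vs of its rest, handle towards the robot, with the gripper clear. The job was handed in at about 26 s of the 64 s allowed; the hand-in returned no verdict.

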